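Close the log pots on the craft stall, each with its own lid

TASK

Get the log pots on this woodcraft stall ready for sale: put each of the four lids on the pot cut from the same log (same bark, same wood, same diameter), plug down in the mouth and the cap flat on the rim all round. Leave the pots, the little fir tree and the tea-light holder standing where they are.

Things in the scene. Friction and masses are not known exactly. Their poses are not given: they have to be found in the camera images.
- lid_birch_knob (a point): Birch lid: white bark with dark dashes, pale cream wood; 60 g +-33%; starts right way up on the table. Tapered plug 12 mm deep (50 mm dia at the cap, 38 at its foot), round cap 78 mm dia, 9 thick, round upright twig knob 22 mm dia, 34 tall, in the middle. Point: where to hold, on the knob's axis, 9 mm below its top, 25 above the cap's top, 46 above the plug's foot. z up.
- pot_birch: Birch pot, a hollowed log: white bark with dark dashes, pale cream wood. Open, loose, 220 g, 78 mm outside dia, 84 tall, wall 10, mouth 58 mm dia. Origin: centre of its underside, z up. With its lid on, the cap lies flat on the rim and the lid's knob point is 118 mm above this origin.
- lid_cherry_knob (a point): Cherry lid: deep red bark, salmon-orange wood; 68 g +-33%; starts right way up on the table. Tapered plug 12 mm deep (58 mm dia at the cap, 46 at its foot), round cap 86 mm dia, 9 thick, round upright twig knob 22 mm dia, 34 tall, in the middle. Point: where to hold, on the knob's axis, 9 mm below its top, 25 above the cap's top, 46 above the plug's foot. z up.
- pot_cherry: Cherry pot, a hollowed log: deep red bark, salmon-orange wood. Open, loose, 240 g, 86 mm outside dia, 76 tall, wall 10, mouth 66 mm dia. Origin: centre of its underside, z up. With its lid on, the cap lies flat on the rim and the lid's knob point is 110 mm above this origin.
- lid_willow_knob (a point): Willow lid: moss-green bark, yellow wood; 76 g +-33%; starts right way up on the table. Tapered plug 12 mm deep (66 mm dia at the cap, 54 at its foot), round cap 94 mm dia, 9 thick, round upright twig knob 22 mm dia, 34 tall, in the middle. Point: where to hold, on the knob's axis, 9 mm below its top, 25 above the cap's top, 46 above the plug's foot. z up.
- pot_willow: Willow pot, a hollowed log: moss-green bark, yellow wood. Open, loose, 260 g, 94 mm outside dia, 68 tall, wall 10, mouth 74 mm dia. Origin: centre of its underside, z up. With its lid on, the cap lies flat on the rim and the lid's knob point is 102 mm above this origin.
- lid_walnut_knob (a point): Walnut lid: near-black bark, chocolate-brown wood; 84 g +-33%; starts right way up on the table. Tapered plug 12 mm deep (74 mm dia at the cap, 62 at its foot), round cap 102 mm dia, 9 thick, round upright twig knob 22 mm dia, 34 tall, in the middle. Point: where to hold, on the knob's axis, 9 mm below its top, 25 above the cap's top, 46 above the plug's foot. z up.
- pot_walnut: Walnut pot, a hollowed log: near-black bark, chocolate-brown wood. Open, loose, 280 g, 102 mm outside dia, 60 tall, wall 10, mouth 82 mm dia. Origin: centre of its underside, z up. With its lid on, the cap lies flat on the rim and the lid's knob point is 94 mm above this origin.
- tree: Bystander: a small green decorative fir on a round log-slice foot, loose, 60 mm diameter, 89 mm tall. Origin at the centre of its underside, z up.
- tealight_log: Bystander: a tea-light holder, a brown-barked log 68 mm in diameter and 55 mm tall with a white tea light on top (61 mm in all), loose. It takes no lid. Origin at the centre of its underside, z up.
There are look-alikes about, which are no part of the job. What is shaped like the pot_walnut but blue or purple is not meant.

How it is judged:
By the outcome, as a careful person would: the job done as asked, in the order asked, and still so for the second after the job is handed in, with the robot touching nothing.
It also fails if it takes over 118 s, if anything falls off the work surface, if the arm or the gripper's body presses on something with over 40 N, if the wrist force passes 120 N, or if a joint passes its speed limit or range.

ROBOT

A 7-joint arm with a two-finger parallel gripper is mounted at the origin on the work surface. World frame = base frame: x ahead of the robot, y to its left, z up, the work surface at z = 0. Lengths are in m, angles in rad, forces in N, time in s.
With the tool pointing down it reaches from about 0.4 to 0.85 m from the base axis. Payload 10.4 kg.
Tool frame: the origin (TCP) lies between the finger pads; the fingertips stand 8 mm ahead of it and the grasp point (between the pads) lies 11 mm behind it; z points along the fingers, y is the line along which they close (so a half turn about z gives the same grasp; the last joint's range is limited). The gripper opens to 87 mm and grips with 3 to 60 N. Pads are 19 mm wide; open, the fingers measure 117 mm over their backs; the gripper's body (75 mm by 190 mm) begins 51 mm behind the grasp point.
Start: joints at [-1.134, 0.332, -0.065, 1.46, 0.022, 1.35, -0.088], TCP at [0.277, 0.56, 0.193] pointing down, gripper open.
Joint ranges: [-2.6, 2.6], [-0.5, 2.12], [-1.47, 1.34], [0.16, 2.42], [-1.27, 4.41], [0.06, 2.06], [-2.6, 2.6]. Speed limits (rad/s): [2.22, 2.22, 2.79, 2.79, 3.14, 3.14, 3.14].

INTERFACE

Orientations are given as a unit quaternion [w, x, y, z].
In Python, from plant import env gives the robot as it stands.
- The arm moves only by the tool jog_arm, never from a script. Its argument "plan" is a list that holds one entry, the list of rows, each a list of 7 numbers: the shift along the tool's x, y, z in mm, then the turn, a rotation vector about the tool's x, y, z in degrees, then the opening, from 0 (shut) to 1 (fully open). A call has 1 to 8 rows; each row is the pose to reach, as a shift and turn from the pose commanded when the call began, along the tool's axes at that moment; what a row does not reach only later rows make up. A row lasts 1/8 s, in which the tool goes at most 62.5 mm and 10.7 degrees, less where a joint would pass 70% of its speed; a pose out of reach is approached as far as the arm can. A call with a gripper value outside its range is refused whole. The fingers move at their own pace and stop on an object; "newtons" is the grip in N (left out, the last holds). Time passes only in rows, so rows that repeat a pose let the fingers close. It gives the time, the measured TCP pose, the force, the opening and the grip force at its end, in the units of the state.
- env.state(): the state, without advancing time (a new reading comes with each control period).
- env.snapshot(name): name is "side" or "top" or "wrist"; returns a dict with "color" (400x640x3 uint8, blue, green, red), "z_map" (400x640 float32, m along the optical axis (not along the pixel's ray), 0 where there is no reading), "fx", "fy", "cx", "cy" (pixels), "rvec" (rotation vector, rad) and "tvec" (3), from world to camera coordinates, as OpenCV has them. Camera axes: x right, y down, z forward; pixel columns grow to the right and rows downward; lengths in m; the calibration is good to about 2 mm. A picture is of the moment at which its call begins.
- env.close_job(): hands the job in; it is judged then, once.
The state is a dict: "time": time; "qpos": joint angles; "qvel": joint speeds; "effort": joint torques, N m; "ee_pos": TCP position; "tool_rot": TCP orientation; "contact_force": force on the tool from outside, world axes, zero at the start; "ft_torque": the same for the moment, N m; "grip_width": opening from 0.0 (shut) to 1.0 (fully open); "grasp_force": force on a finger pad.
Only numpy, scipy, OpenCV 4.12 (cv2) and the standard library are available. Lean on these libraries where they do the work, as an engineer would, in place of code of your own. Each camera call takes 0.05 s, during which the arm holds its last target. There are 200 camera calls.

## Working session

There is one attempt and no reset: what is moved stays moved. The work goes in short steps, Python scripts to look and compute and a tool call to move; the robot and the scene stay as the last step left them, time stands still between calls to the robot, and variables do not carry over. Pictures are saved under pics/ and viewed, at most 14 in all, crops included, and the job is handed in when it is done.

Besides the shell and the picture viewer there is one more tool, called after ">>>" as a command line: name --argument value ..., lists and objects as JSON in quotes. jog_arm: Moves the arm, as the interface text tells. Its arguments: {"type":"object","properties":{"plan":{"type":"array"},"newtons":{"type":"number"}},"required":["plan"]}

```bash
ls; mkdir -p pics
cat > h.py <<'E'
import numpy as np, cv2
from plant import env
def snap(n):
    s=env.snapshot(n); np.savez(f'/tmp/{n}.npz',**s); return s
def load(n): return dict(np.load(f'/tmp/{n}.npz'))
def pts(s):
    R=cv2.Rodrigues(np.array(s['rvec'],float))[0]; t=np.array(s['tvec'],float).ravel()
    z=s['z_map']; v,u=np.mgrid[:z.shape[0],:z.shape[1]]
    P=np.stack([(u-s['cx'])/s['fx']*z,(v-s['cy'])/s['fy']*z,z],-1)
    W=(P-t)@R; W[z<=0]=np.nan; return W
def ray(s,u,v,h):
    R=cv2.Rodrigues(np.array(s['rvec'],float))[0]; t=np.array(s['tvec'],float).ravel()
    c=-R.T@t; d=R.T@np.array([(u-s['cx'])/s['fx'],(v-s['cy'])/s['fy'],1]); return c+d*(h-c[2])/d[2]
E
python3 - <<'E'
from h import *
for n in('top','side'):
    s=snap(n); cv2.imwrite(f'pics/{n}0.png',s['color']); R=cv2.Rodrigues(s['rvec'])[0]; print(n,-R.T@s['tvec'],s['fx'])
print(env.state())
E
```

```text
pics
top [ 0.35836228 -0.0200196   1.19201742] 376.9116439688237
side [ 0.0162248  -0.9452981   1.12898952] 491.97845296853427
{'time': 0.1, 'qpos': array([-1.13359606,  0.33281106, -0.06472013,  1.4608101 ,  0.02158406,
        1.34990698, -0.08852519]), 'qvel': array([-1.40134359e-04, -7.27390476e-04,  5.63327945e-05, -1.63514788e-03,
       -2.58220724e-04, -6.30763499e-04, -5.77242909e-05]), 'effort': array([ 9.46139517e-04, -6.24547148e+01,  2.42370134e-02, -3.90718138e+01,
       -6.13460178e-02,  3.64597770e-02,  8.96815141e-05]), 'ee_pos': array([0.27718041, 0.55976596, 0.19185463]), 'tool_rot': array([-1.25500162e-04,  2.27876076e-01,  9.73689945e-01, -6.07604296e-04]), 'contact_force': array([-0.00654271, -0.44874347,  0.14566304]), 'ft_torque': array([ 0.00228312, -0.02928218, -0.03906733]), 'grasp_force': 0.0, 'grip_width': 1.0004323298500446}
```

View pics/top0.png

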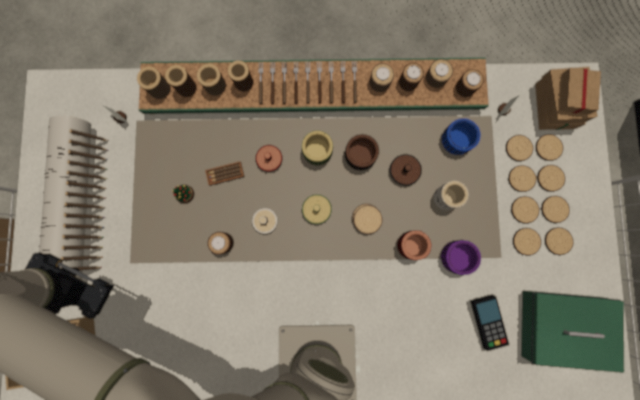

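View pics/side0.png

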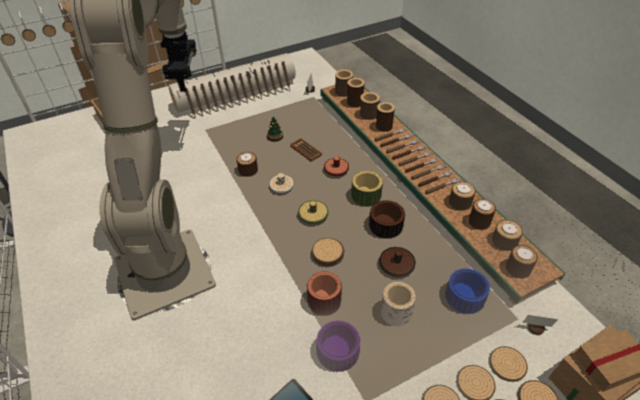

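Candidates, as top pixels:
- **Lids:** cherry (268,158), birch (265,221), willow (317,209) and walnut (405,170). The knobless log slice at (367,219) is a decoy.
- **Pots:** willow (317,148), walnut (362,152), birch (453,195) and cherry (415,245). Blue (461,136) and purple (461,257) are decoys.
- **Bystanders:** tree (184,193) and tea light (219,243).

The side view shows the same items, and all the lids are upright.

```bash
cat > m.py <<'E'
from h import *
S={n:load(n) for n in('top','side')}; W={n:pts(S[n]) for n in S}
seeds=dict(Lbirch=(265,221),Lcherry=(268,158),Lwillow=(317,209),Lwalnut=(405,170),Pbirch=(453,195),Pcherry=(415,245),Pwillow=(317,148),Pwalnut=(362,152),tree=(184,193),tea=(219,243),slice=(367,219),blue=(461,136),purple=(461,257))
for k,(u,v) in seeds.items():
    w0=ray(S['top'],u,v,.04)
    for n in S:
        w=W[n].reshape(-1,3); w=w[np.isfinite(w).all(1)]
        w=w[(np.hypot(*(w[:,:2]-w0[:2]).T)<.062)&(w[:,2]>.008)]
        top=np.percentile(w[:,2],97); q=w[w[:,2]>top-(.012 if k[0]!='L' else .02)]
        (cx,cy),r=cv2.minEnclosingCircle(q[:,:2].astype(np.float32))
        print(k,n,len(q),'top %.3f'%top,'c',np.round([cx,cy],3),'r %.3f'%r,'mean',q[:,:2].mean(0).round(3))
E
python3 m.py
python3 - <<'E'
from h import *
s=load('top')['color'][125:275,160:500]; cv2.imwrite('pics/crop.png',cv2.resize(s,None,fx=2.3,fy=2.3,interpolation=3))
E
```

```text
Lbirch top 50 top 0.057 c [0.436 0.156] r 0.012 mean [0.435 0.155]
Lbirch side 54 top 0.058 c [0.433 0.156] r 0.014 mean [0.431 0.153]
Lcherry top 48 top 0.057 c [0.634 0.144] r 0.011 mean [0.633 0.144]
Lcherry side 52 top 0.056 c [0.633 0.143] r 0.014 mean [0.63  0.142]
Lwillow top 44 top 0.057 c [ 0.47  -0.005] r 0.011 mean [ 0.47  -0.005]
Lwillow side 62 top 0.056 c [ 0.468 -0.006] r 0.013 mean [ 0.465 -0.008]
Lwalnut top 50 top 0.056 c [ 0.59  -0.287] r 0.012 mean [ 0.589 -0.286]
Lwalnut side 74 top 0.056 c [ 0.587 -0.286] r 0.013 mean [ 0.585 -0.29 ]
Pbirch top 298 top 0.089 c [ 0.503 -0.416] r 0.040 mean [ 0.503 -0.416]
Pbirch side 436 top 0.087 c [ 0.501 -0.417] r 0.042 mean [ 0.499 -0.418]
Pcherry top 337 top 0.081 c [ 0.354 -0.298] r 0.045 mean [ 0.354 -0.297]
Pcherry side 442 top 0.080 c [ 0.351 -0.297] r 0.046 mean [ 0.35 -0.3 ]
Pwillow top 345 top 0.073 c [ 0.66 -0.01] r 0.049 mean [ 0.659 -0.011]
Pwillow side 306 top 0.072 c [ 0.656 -0.009] r 0.051 mean [ 0.654 -0.011]
Pwalnut top 370 top 0.064 c [ 0.645 -0.148] r 0.053 mean [ 0.645 -0.149]
Pwalnut side 385 top 0.064 c [ 0.644 -0.149] r 0.055 mean [ 0.641 -0.15 ]
tree top 32 top 0.088 c [0.524 0.412] r 0.012 mean [0.524 0.41 ]
tree side 29 top 0.085 c [0.52 0.41] r 0.012 mean [0.52 0.41]
tea top 407 top 0.064 c [0.37  0.289] r 0.034 mean [0.369 0.288]
tea side 223 top 0.063 c [0.365 0.29 ] r 0.038 mean [0.365 0.286]
slice top 686 top 0.031 c [ 0.438 -0.162] r 0.048 mean [ 0.436 -0.162]
slice side 645 top 0.031 c [ 0.433 -0.163] r 0.048 mean [ 0.431 -0.165]
blue top 398 top 0.064 c [ 0.692 -0.462] r 0.054 mean [ 0.691 -0.462]
blue side 540 top 0.064 c [ 0.69  -0.462] r 0.054 mean [ 0.687 -0.464]
purple top 424 top 0.065 c [ 0.316 -0.441] r 0.053 mean [ 0.315 -0.44 ]
purple side 647 top 0.063 c [ 0.312 -0.44 ] r 0.054 mean [ 0.312 -0.443]
```

View pics/crop.png

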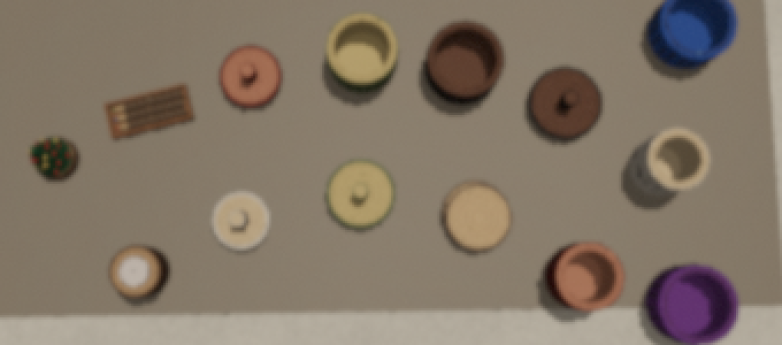

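Heights from both views match the text: lid knob tops at 55 mm and the pot rims as given. The close crop confirms the choice: four knobbed lids in matching wood, and the slice has no knob. I'll go above the birch lid with tool y along world x.

>>> jog_arm --plan '[[[-320,-293,0,0,0,63.6,0.6],[-320,-293,0,0,0,63.6,0.6],[-320,-293,0,0,0,63.6,0.6],[-320,-293,0,0,0,63.6,0.6],[-320,-293,0,0,0,63.6,0.6],[-320,-293,0,0,0,63.6,0.6],[-320,-293,0,0,0,63.6,0.6],[-320,-293,0,0,0,63.6,0.6]]]' --newtons 20

```text
time: 1.1
ee_pos: [0.4353, 0.1512, 0.1926]
tool_rot: [0.0, 0.709, 0.705, 0.0]
contact_force: [-0.0, 0.8, 0.7]
grip_width: 0.597
grasp_force: 0.0
```

```bash
cat > w.py <<'E'
import sys
from h import *
from scipy.spatial.transform import Rotation as Ro
st=env.state(); q=st['tool_rot']; print('t',st['time'],'tcp',st['ee_pos'].round(4),'g',round(st['grip_width'],3),round(st['grasp_force'],1)); print(Ro.from_quat(q[[1,2,3,0]]).as_matrix().round(3).tolist())
s=snap('wrist'); W=pts(s).reshape(-1,3); W=W[np.isfinite(W).all(1)]
# args: x y lo hi r : points within r of x,y and height band
for a in sys.argv[1:]:
    if a.endswith('.png'): cv2.imwrite('pics/'+a,s['color']); continue
    x,y,lo,hi,r=map(float,a.split(','))
    p=W[(np.hypot(W[:,0]-x,W[:,1]-y)<r)&(W[:,2]>lo)&(W[:,2]<hi)]
    if len(p)<5: print(a,'few',len(p)); continue
    (cx,cy),rr=cv2.minEnclosingCircle(p[:,:2].astype(np.float32)); print(a,len(p),'c %.4f %.4f r %.4f'%(cx,cy,rr),'z med %.4f'%np.median(p[:,2]), 'z97 %.4f'%np.percentile(p[:,2],97))
E
python3 w.py .434,.155,.047,.07,.03 .434,.155,.014,.03,.06 w1.png
```

```text
t 1.1 tcp [0.4353 0.1512 0.1926] g 0.597 0.0
[[0.007, 1.0, 0.0], [1.0, -0.007, -0.0], [-0.0, 0.0, -1.0]]
.434,.155,.047,.07,.03 455 c 0.4371 0.1584 r 0.0124 z med 0.0557 z97 0.0573
.434,.155,.014,.03,.06 3729 c 0.4361 0.1592 r 0.0393 z med 0.0219 z97 0.0236
```

View pics/w1.png

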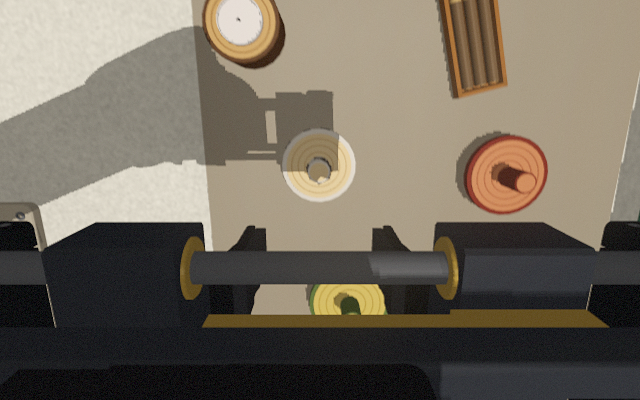

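The wrist view shows the birch lid centred at pixel (319,164), and the cherry lid at (506,174). The wrist fix agrees with the top view within 3 mm. Descending.

>>> jog_arm --plan '[[[1,1,60,0,0,0,0.6],[1,1,110,0,0,0,0.6],[1,1,140,0,0,0,0.6],[1,1,155,0,0,0,0.6],[1,1,157,0,0,0,0.6],[1,1,157,0,0,0,0.6]]]'

```text
time: 1.9
ee_pos: [0.4357, 0.1572, 0.0365]
tool_rot: [0.0, 0.707, 0.708, 0.001]
contact_force: [0.6, 0.9, 0.8]
grip_width: 0.605
grasp_force: 0.0
```

```bash
python3 w.py .434,.155,.047,.07,.03 w2.png
```

```text
t 1.9 tcp [0.4357 0.1572 0.0365] g 0.605 0.0
[[-0.001, 1.0, 0.001], [1.0, 0.001, 0.001], [0.001, 0.001, -1.0]]
.434,.155,.047,.07,.03 1404 c 0.4349 0.1626 r 0.0284 z med 0.0557 z97 0.0577
```

View pics/w2.png

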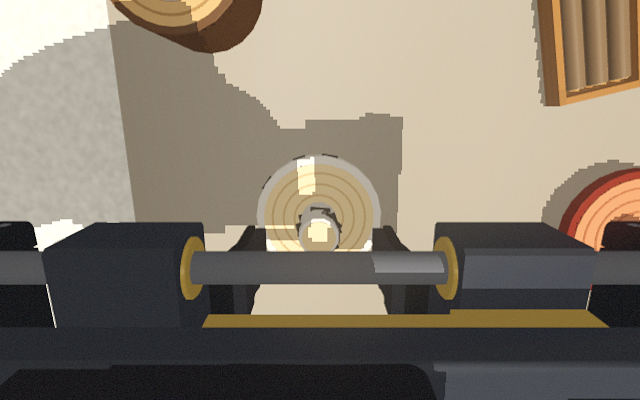

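The knob at (320,232) sits midway between the fingers, so I'll close.

>>> jog_arm --plan '[[[0,0,0,0,0,0,0],[0,0,0,0,0,0,0],[0,0,0,0,0,0,0],[0,0,0,0,0,0,0]]]' --newtons 20

```text
time: 2.45
ee_pos: [0.4351, 0.1566, 0.0356]
tool_rot: [-0.0, 0.707, 0.707, 0.0]
contact_force: [0.7, 0.8, -0.7]
grip_width: 0.23
grasp_force: 0.0
```

>>> jog_arm --plan '[[[0,0,0,0,0,0,0],[0,0,0,0,0,0,0]]]'

```text
time: 2.7
ee_pos: [0.4351, 0.1566, 0.0355]
tool_rot: [-0.0, 0.707, 0.707, 0.0]
contact_force: [-0.2, 0.2, 0.1]
grip_width: 0.034
grasp_force: 0.0
```

```bash
python3 w.py .434,.155,.047,.07,.02 w3.png
python3 - <<'E'
from h import *
s=snap('side'); a=s['color'][140:260,220:340]; b=snap('top')['color'][180:270,215:335]
w=load('wrist')['color']
cv2.imwrite('pics/c3.png',np.hstack([cv2.resize(a,(360,360)),cv2.resize(b,(440,360))]))
W=pts(load('wrist')); 
for v in range(150,260,8): print(v,W[v,318].round(4))
E
```

```text
t 2.7 tcp [0.4351 0.1566 0.0355] g 0.034 0.0
[[-0.001, 1.0, 0.0], [1.0, 0.001, 0.0], [0.0, 0.0, -1.0]]
.434,.155,.047,.07,.02 710 c 0.4371 0.1640 r 0.0127 z med 0.0556 z97 0.0693
150 [4.355e-01 1.981e-01 2.000e-04]
158 [0.4356 0.1957 0.0203]
166 [0.4356 0.1911 0.0218]
174 [0.4356 0.1863 0.0221]
182 [0.4356 0.1815 0.0224]
190 [0.4356 0.1764 0.0215]
198 [0.4356 0.1714 0.0216]
206 [0.4356 0.1692 0.0319]
214 [0.4356 0.1693 0.0477]
222 [0.4357 0.1678 0.0569]
230 [0.4357 0.1631 0.0561]
238 [0.4357 0.1589 0.0567]
246 [0.4357 0.1538 0.055 ]
254 [0.4358 0.1915 0.1516]
```

View pics/c3.png

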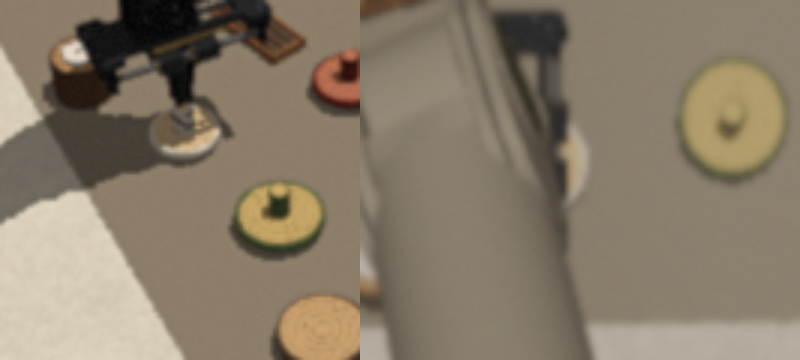

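View pics/w3.png

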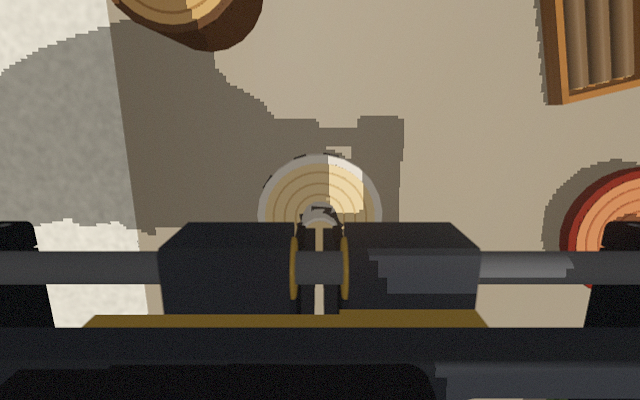

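The fingers shut to 3% without touching, while the knob still stands at wrist pixel (320,215). The tips aren't where I assumed, so I'll measure the fingers in 3D.

Run:
```python
from h import *
for n in('side','wrist'):
    s=load(n);W=pts(s); 
    for p in([.4351,.1566,.0275],[.4351,.1566,.055],[.435,.1566,.1]):
        print(n,p,cv2.projectPoints(np.array([p]),s['rvec'],s['tvec'],np.array([[s['fx'],0,s['cx']],[0,s['fy'],s['cy']],[0,0,1]]),None)[0].ravel().round(1))
s=load('side');W=pts(s)
for v in range(150,196,3): print(v,[(u,W[v,u].round(3).tolist(),s['color'][v,u].tolist()) for u in(276,280,284)])
s=load('wrist');W=pts(s)
for v in range(205,330,12): print(v,[(u,W[v,u].round(3).tolist()) for u in(302,320,338)])
```

```text
side [0.4351, 0.1566, 0.0275] [281.5 181.5]
side [0.4351, 0.1566, 0.055] [281.  175.3]
side [0.435, 0.1566, 0.1] [280.  164.8]
wrist [0.4351, 0.1566, 0.0275] [317.2 224.1]
wrist [0.4351, 0.1566, 0.055] [316.9 241. ]
wrist [0.435, 0.1566, 0.1] [316.2 282.3]
150 [(276, [0.418, 0.132, 0.185], [7, 6, 9]), (280, [0.431, 0.134, 0.179], [15, 17, 14]), (284, [0.443, 0.131, 0.176], [21, 22, 24])]
153 [(276, [0.416, 0.131, 0.175], [20, 23, 24]), (280, [0.429, 0.131, 0.17], [31, 49, 61]), (284, [0.443, 0.134, 0.162], [33, 49, 60])]
156 [(276, [0.417, 0.136, 0.159], [32, 52, 63]), (280, [0.439, 0.161, 0.132], [24, 24, 26]), (284, [0.439, 0.126, 0.157], [38, 51, 59])]
159 [(276, [0.411, 0.122, 0.16], [39, 37, 38]), (280, [0.423, 0.12, 0.157], [29, 30, 29]), (284, [0.437, 0.123, 0.149], [29, 44, 54])]
162 [(276, [0.408, 0.116, 0.154], [24, 22, 25]), (280, [0.421, 0.118, 0.147], [24, 25, 24]), (284, [0.446, 0.147, 0.115], [32, 39, 45])]
165 [(276, [0.419, 0.148, 0.113], [21, 25, 30]), (280, [0.434, 0.154, 0.101], [13, 13, 14]), (284, [0.444, 0.145, 0.105], [50, 58, 66])]
168 [(276, [0.421, 0.157, 0
[... 1706 characters left out ...]
157, 0.056]), (338, [0.444, 0.169, 0.086])]
253 [(302, [0.432, 0.192, 0.152]), (320, [0.436, 0.191, 0.149]), (338, [0.441, 0.191, 0.15])]
265 [(302, [0.432, 0.19, 0.154]), (320, [0.436, 0.189, 0.153]), (338, [0.44, 0.19, 0.154])]
277 [(302, [0.432, 0.187, 0.154]), (320, [0.436, 0.186, 0.153]), (338, [0.441, 0.186, 0.153])]
289 [(302, [0.43, 0.162, 0.115]), (320, [0.437, 0.099, 0.001]), (338, [0.442, 0.168, 0.127])]
301 [(302, [0.43, 0.157, 0.115]), (320, [0.437, 0.089, 0.002]), (338, [0.442, 0.164, 0.126])]
313 [(302, [0.43, 0.153, 0.115]), (320, [0.437, 0.079, 0.001]), (338, [0.442, 0.161, 0.129])]
325 [(302, [0.433, 0.182, 0.166]), (320, [0.436, 0.181, 0.165]), (338, [0.44, 0.181, 0.165])]
```

>>> jog_arm --plan '[[[0,0,-40,0,0,0,0],[0,0,-80,0,0,0,0],[0,0,-80,0,0,0,0],[0,0,-80,0,0,0,0]]]'

```text
time: 3.35
ee_pos: [0.4348, 0.1565, 0.115]
tool_rot: [-0.0, 0.707, 0.707, -0.0]
contact_force: [-0.2, 0.9, 0.3]
grip_width: 0.007
grasp_force: 0.0
```

Run:
```python
from h import *
st=env.state();print(st['ee_pos'],st['grip_width'],st['time'])
s=snap('side'); W=pts(s); c=s['color']
p=st['ee_pos']; d=np.hypot(W[...,0]-p[0],W[...,1]-p[1])
m=(d<.03)&(W[...,2]>.005); 
vs,us=np.where(m)
for z0 in np.arange(.005,.2,.01):
    k=m&(W[...,2]>=z0)&(W[...,2]<z0+.01); 
    if k.sum(): print('%.3f'%z0,k.sum(),W[k].mean(0).round(3),c[k].mean(0).round())
cv2.imwrite('pics/c4.png',cv2.resize(c[120:220,220:340],(720,600),interpolation=cv2.INTER_CUBIC))
```

```text
[0.43475608 0.15646436 0.11501102] 0.006662338785063653 3.35
0.015 109 [0.434 0.152 0.022] [106. 142. 167.]
0.025 39 [0.431 0.151 0.028] [ 89. 114. 133.]
0.035 15 [0.433 0.15  0.04 ] [75. 86. 94.]
0.045 28 [0.43  0.154 0.051] [ 80.  94. 104.]
0.055 17 [0.433 0.156 0.057] [ 83. 103. 117.]
0.135 1 [0.439 0.15  0.144] [67. 80. 89.]
0.145 17 [0.43  0.151 0.15 ] [46. 55. 61.]
0.155 21 [0.429 0.151 0.16 ] [21. 24. 27.]
0.165 18 [0.431 0.149 0.171] [19. 22. 24.]
0.175 20 [0.431 0.148 0.18 ] [22. 26. 28.]
0.185 21 [0.431 0.148 0.189] [18. 19. 21.]
0.195 15 [0.435 0.146 0.198] [13. 14. 15.]
```

View pics/c4.png

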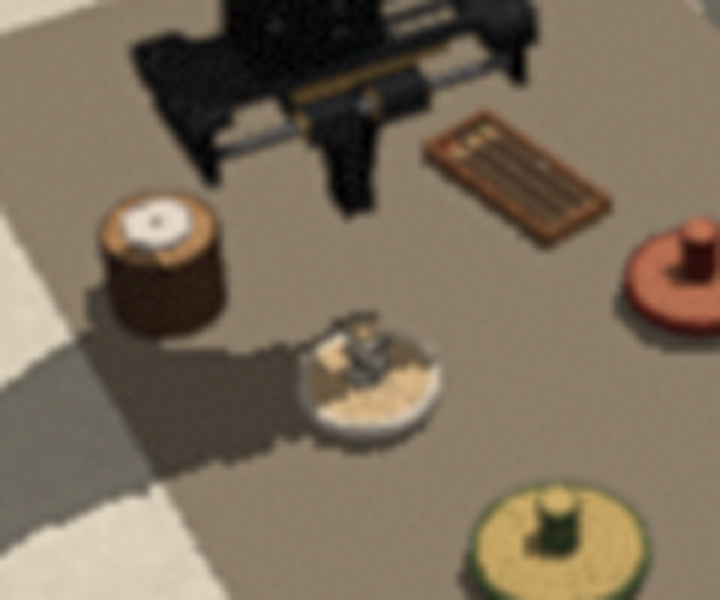

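The tips hang about 30 mm above the reported TCP: tip at z≈0.144 with the TCP reading 0.115. The lid (crop pixel 370,380) hasn't moved. The text says the tips stand 8 mm below the TCP, so I'll trust the pictures and go to a TCP reading of about 0. I'll open first, above the knob, and then descend.

>>> jog_arm --plan '[[[1,1,30,0,0,0,0.55],[1,1,40,0,0,0,0.55],[1,1,50,0,0,0,0.55],[1,1,60,0,0,0,0.55],[1,1,70,0,0,0,0.55],[1,1,75,0,0,0,0.55],[1,1,75,0,0,0,0.55]]]'

```text
time: 4.28
ee_pos: [0.436, 0.1575, 0.0403]
tool_rot: [-0.0, 0.707, 0.707, -0.0]
contact_force: [0.3, -0.2, -0.2]
grip_width: 0.545
grasp_force: 0.0
```

>>> jog_arm --plan '[[[0,0,15,0,0,0,0.55],[0,0,25,0,0,0,0.55],[0,0,33,0,0,0,0.55],[0,0,36,0,0,0,0.55],[0,0,36,0,0,0,0.55]]]'

```text
time: 4.9
ee_pos: [0.4361, 0.1575, 0.0044]
tool_rot: [-0.0, 0.707, 0.707, -0.0]
contact_force: [-0.2, -0.6, -0.4]
grip_width: 0.549
grasp_force: 0.0
```

```bash
cat > tip.py <<'E'
from h import *
st=env.state();print(st['ee_pos'],st['contact_force'],st['grip_width'],st['time'])
s=snap('side'); W=pts(s); c=s['color'].max(2); p=st['ee_pos']; d=np.hypot(W[...,0]-p[0],W[...,1]-p[1])
k=(d<.05)&(c<45)&(W[...,2]>.02)&(W[...,2]<.3); z=np.sort(W[k][:,2]); print('lowest dark z',z[:12].round(3))
E
python3 tip.py
```

```text
[0.43606751 0.15751708 0.00442123] [-0.23769567 -0.57629868 -0.39767047] 0.5488770696423002 4.9
lowest dark z [0.039 0.04  0.04  0.04  0.041 0.041 0.042 0.043 0.045 0.045 0.046 0.046]
```

>>> jog_arm --plan '[[[0,0,6,0,0,0,0.55],[0,0,6,0,0,0,0],[0,0,6,0,0,0,0],[0,0,6,0,0,0,0],[0,0,6,0,0,0,0],[0,0,6,0,0,0,0],[0,0,6,0,0,0,0]]]' --newtons 20

```text
time: 5.82
ee_pos: [0.4361, 0.1576, -0.0014]
tool_rot: [-0.0, 0.707, 0.707, 0.0]
contact_force: [0.1, -0.5, 0.7]
grip_width: 0.249
grasp_force: 20.0
```

Gripped at 21.7 mm and 20 N. Lifting, then carrying to the birch pot.

>>> jog_arm --plan '[[[0,0,-40,0,0,0,0],[0,0,-95,0,0,0,0],[0,0,-150,0,0,0,0],[-50,6,-150,0,0,0,0],[-110,13,-150,0,0,0,0],[-170,20,-150,0,0,0,0],[-230,27,-150,0,0,0,0],[-290,34,-150,0,0,0,0]]]'

```text
time: 6.82
ee_pos: [0.4703, -0.1342, 0.1487]
tool_rot: [0.0, 0.707, 0.708, 0.0]
contact_force: [1.1, -0.5, -0.4]
grip_width: 0.249
grasp_force: 20.0
```

>>> jog_arm --plan '[[[-60,7,0,0,0,0,0],[-120,14,0,0,0,0,0],[-180,21,0,0,0,0,0],[-230,27,0,0,0,0,0],[-265,31,0,0,0,0,0],[-282,33,0,0,0,0,0],[-282,33,0,0,0,0,0],[-282,33,0,0,0,0,0]]]'

```text
time: 7.82
ee_pos: [0.5042, -0.4128, 0.1485]
tool_rot: [-0.0, 0.706, 0.708, 0.0]
contact_force: [0.4, 0.1, 0.1]
grip_width: 0.246
grasp_force: 20.0
```

```bash
cat > chk.py <<'E'
import sys
from h import *
# usage: chk.py x y rimheight radius(pot) : lid bottom vs pot rim, from top/side/wrist
x,y,H,r=map(float,sys.argv[1:5]); st=env.state(); print(st['time'],st['ee_pos'].round(4),st['grip_width'].round(3),round(st['grasp_force'],1),st['contact_force'].round(1))
for n in('top','side','wrist'):
    W=pts(snap(n)).reshape(-1,3); W=W[np.isfinite(W).all(1)]; W=W[np.hypot(W[:,0]-x,W[:,1]-y)<r+.014]
    q=W[(W[:,2]>H-.008)&(W[:,2]<H+.007)]
    if len(q)>30:
        # circle least squares on the outer points
        A=np.c_[2*q[:,:2],np.ones(len(q))]; s=np.linalg.lstsq(A,(q[:,:2]**2).sum(1),rcond=None)[0]
        (cx,cy),rr=cv2.minEnclosingCircle(q[:,:2].astype(np.float32)); print(n,len(q),'lsq',s[:2].round(4),np.sqrt(s[2]+s[:2]@s[:2]).round(4),'mec %.4f %.4f r %.4f'%(cx,cy,rr),'z',np.median(q[:,2]).round(4))
    else: print(n,'few')
    k=W[W[:,2]>H+.015]; print('   above rim n',len(k),'min z',np.sort(k[:,2])[:3].round(3) if len(k) else '')
E
python3 chk.py .503 -.415 .084 .039
cat > view.py <<'E'
import sys
from h import *
im=[]
for n,b in zip(('top','side','wrist'),((0,0),(0,0),(0,0))): im.append(load(n)['color'])
cv2.imwrite('pics/'+sys.argv[1],np.vstack([np.hstack([cv2.resize(im[1],(400,250)),cv2.resize(im[0],(400,250))])]+[cv2.resize(im[2],(480,300),interpolation=cv2.INTER_AREA)[:, :].copy() if 0 else cv2.copyMakeBorder(cv2.resize(im[2],(480,300)),0,0,0,320,0)]))
E
python3 view.py v1.png
```

```text
Traceback (most recent call last):
  File "chk.py", line 4, in <module>
    x,y,H,r=map(float,sys.argv[1:5]); st=env.state(); print(st['time'],st['ee_pos'].round(4),st['grip_width'].round(3),round(st['grasp_force'],1),st['contact_force'].round(1))
                                                                                             ^^^^^^^^^^^^^^^^^^^^^^
AttributeError: 'float' object has no attribute 'round'
```

View pics/v1.png

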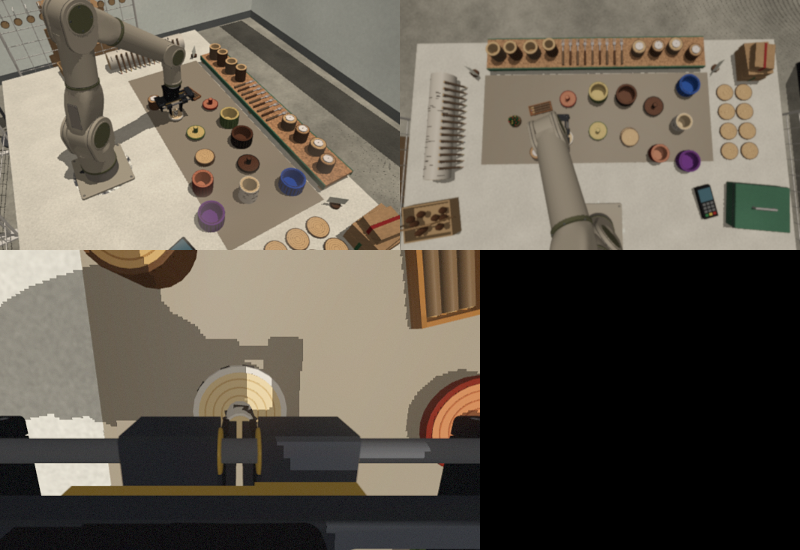

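Those are the old cached frames, because the script failed. Fixing it and taking fresh measurements.

```bash
sed -i "s/st\['grip_width'\].round(3)/round(st['grip_width'],3)/" chk.py; python3 chk.py .503 -.415 .084 .039; python3 view.py v2.png
```

```text
7.825 [ 0.5042 -0.4128  0.1485] 0.246 20.0 [0.4 0.1 0.1]
top 136 lsq [ 0.5024 -0.4117] 0.0325 mec 0.5026 -0.4069 r 0.0376 z 0.0854
   above rim n 3037 min z [0.162 0.162 0.164]
side 337 lsq [ 0.4988 -0.4172] 0.0345 mec 0.4988 -0.4168 r 0.0421 z 0.0842
   above rim n 6149 min z [0.159 0.161 0.161]
wrist 1109 lsq [ 0.5035 -0.4116] 0.0338 mec 0.5024 -0.3971 r 0.0356 z 0.0841
   above rim n 80081 min z [0.162 0.163 0.163]
```

View pics/v2.png

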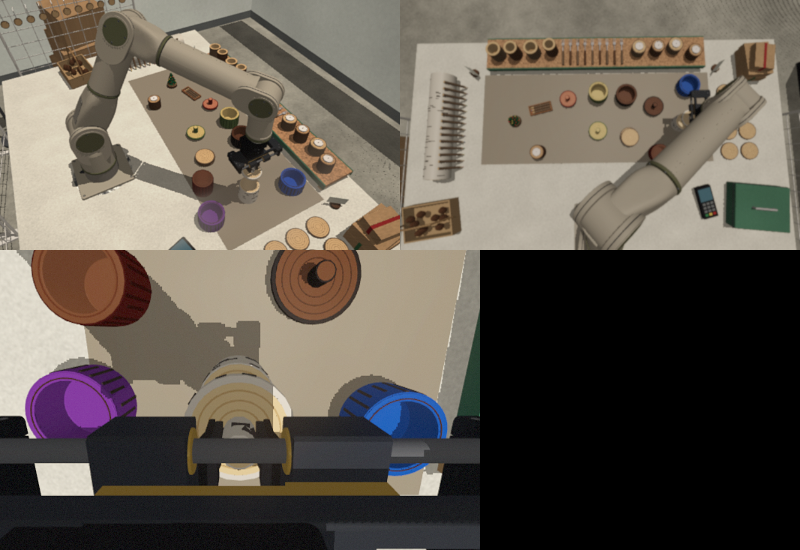

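The lid (wrist panel pixel 240,405) is held over the birch pot, aligned within about 1 mm. Lowering.

>>> jog_arm --plan '[[[-1,-1,30,0,0,0,0],[-1,-1,50,0,0,0,0],[-1,-1,62,0,0,0,0],[-1,-1,70,0,0,0,0],[-1,-1,75,0,0,0,0],[-1,-1,77,0,0,0,0],[-1,-1,77,0,0,0,0]]]'

```text
time: 8.85
ee_pos: [0.5028, -0.4155, 0.0718]
tool_rot: [0.0, 0.707, 0.707, 0.0]
contact_force: [-0.8, -0.3, -0.2]
grip_width: 0.244
grasp_force: 20.0
```

>>> jog_arm --plan '[[[0,0,1,0,0,0,0],[0,0,2,0,0,0,0],[0,0,2,0,0,0,0.5],[0,0,2,0,0,0,0.5],[0,0,2,0,0,0,0.5],[0,0,2,0,0,0,0.5],[0,0,0,0,0,0,0.5]]]'

```text
time: 9.72
ee_pos: [0.5026, -0.4153, 0.0714]
tool_rot: [-0.0, 0.707, 0.707, -0.0]
contact_force: [0.2, 0.0, -0.0]
grip_width: 0.497
grasp_force: 0.0
```

>>> jog_arm --plan '[[[0,0,-30,0,0,0,0.55],[0,0,-70,0,0,0,0.55],[0,0,-110,0,0,0,0.55],[0,0,-110,0,0,0,0.55]]]'

```text
time: 10.22
ee_pos: [0.5037, -0.4168, 0.1851]
tool_rot: [0.003, 0.707, 0.707, 0.001]
contact_force: [0.9, -1.2, 0.2]
grip_width: 0.549
grasp_force: 0.0
```

```bash
cat > lid.py <<'E'
import sys
from h import *
x,y,H,r=map(float,sys.argv[1:5]); st=env.state(); print(st['time'],st['ee_pos'].round(4),round(st['grip_width'],3))
for n in sys.argv[5].split(','):
    W=pts(snap(n)).reshape(-1,3); W=W[np.isfinite(W).all(1)]; d=np.hypot(W[:,0]-x,W[:,1]-y)
    for lab,q in(('cap',W[(d<r+.012)&(W[:,2]>H+.004)&(W[:,2]<H+.018)]),('knob',W[(d<.03)&(W[:,2]>H+.03)&(W[:,2]<H+.052)])):
        if len(q)<20: print(n,lab,'few',len(q)); continue
        (cx,cy),rr=cv2.minEnclosingCircle(q[:,:2].astype(np.float32)); A=np.c_[q[:,:2]-[x,y],np.ones(len(q))]; g=np.linalg.lstsq(A,q[:,2],rcond=None)[0]
        print(n,lab,len(q),'c %.4f %.4f r %.4f'%(cx,cy,rr),'z %.4f z97 %.4f'%(np.median(q[:,2]),np.percentile(q[:,2],97)),'tilt deg',np.degrees(g[:2]).round(1))
E
python3 lid.py .503 -.415 .084 .039 wrist,top,side; python3 lid.py .353 -.297 .067 .043 wrist
```

```text
10.225 [ 0.5037 -0.4168  0.1851] 0.549
wrist cap 5747 c 0.5035 -0.4141 r 0.0394 z 0.0939 z97 0.0954 tilt deg [-0.  -0.1]
wrist knob 801 c 0.5033 -0.4141 r 0.0132 z 0.1277 z97 0.1292 tilt deg [ -1.4 -10.6]
top cap 480 c 0.5028 -0.4157 r 0.0399 z 0.0951 z97 0.0996 tilt deg [ 0.1 -0.4]
top knob 64 c 0.5026 -0.4153 r 0.0117 z 0.1281 z97 0.1330 tilt deg [  7.5 -17.5]
side cap 571 c 0.5003 -0.4151 r 0.0404 z 0.0946 z97 0.0989 tilt deg [0.4 0.3]
side knob 88 c 0.5008 -0.4145 r 0.0131 z 0.1270 z97 0.1317 tilt deg [13.3 13.1]
10.375 [ 0.5024 -0.415   0.1807] 0.552
wrist cap 3943 c 0.3547 -0.2965 r 0.0449 z 0.0762 z97 0.0779 tilt deg [ 0.  -0.2]
wrist knob few 0
```

Birch is seated flat: cap top at 0.094, tilt under 0.5°, and centred. Next is the walnut lid.

>>> jog_arm --plan '[[[50,34,0,0,0,0,0.55],[95,64,0,0,0,0,0.55],[120,82,0,0,0,0,0.55],[128,87,0,0,0,0,0.55],[128,87,0,0,0,0,0.55],[128,87,60,0,0,0,0.55],[128,87,100,0,0,0,0.55],[128,87,100,0,0,0,0.55]]]'

```text
time: 11.42
ee_pos: [0.5864, -0.2883, 0.0789]
tool_rot: [-0.002, 0.708, 0.706, -0.001]
contact_force: [-0.1, 0.1, 0.6]
grip_width: 0.551
grasp_force: 0.0
```

```bash
python3 lid.py .589 -.286 .012 .051 wrist;python3 lid.py .645 -.148 .051 .051 wrist
```

```text
11.425 [ 0.5864 -0.2883  0.0789] 0.551
wrist cap 12257 c 0.5918 -0.2863 r 0.0512 z 0.0220 z97 0.0233 tilt deg [ 0.  -0.1]
wrist knob 956 c 0.5917 -0.2859 r 0.0110 z 0.0557 z97 0.0570 tilt deg [  0.8 -12.8]
11.475 [ 0.588  -0.2889  0.0815] 0.548
wrist cap 4308 c 0.6457 -0.1636 r 0.0491 z 0.0602 z97 0.0618 tilt deg [0.1 0. ]
wrist knob few 0
```

>>> jog_arm --plan '[[[0,1,40,0,0,0,0.55],[0,1,65,0,0,0,0.55],[0,1,78,0,0,0,0.55],[0,1,82,0,0,0,0.55],[0,1,82,0,0,0,0.55]]]'

```text
time: 12.15
ee_pos: [0.5912, -0.2878, 0.0007]
tool_rot: [0.001, 0.707, 0.707, 0.0]
contact_force: [0.7, -0.7, 0.6]
grip_width: 0.55
grasp_force: 0.0
```

>>> jog_arm --plan '[[[0,0,0,0,0,0,0],[0,0,0,0,0,0,0],[0,0,0,0,0,0,0],[0,0,0,0,0,0,0],[0,0,0,0,0,0,0],[0,0,0,0,0,0,0]]]' --newtons 20

```text
time: 12.9
ee_pos: [0.5906, -0.2873, -0.0003]
tool_rot: [0.0, 0.707, 0.707, 0.0]
contact_force: [-1.3, -0.4, 3.0]
grip_width: 0.246
grasp_force: 20.0
```

>>> jog_arm --plan '[[[0,0,-40,0,0,0,0],[0,0,-90,0,0,0,0],[15,6,-110,0,0,0,0],[60,23,-110,0,0,0,0],[105,41,-110,0,0,0,0],[130,51,-110,0,0,0,0],[139,54,-110,0,0,0,0],[139,54,-110,0,0,0,0]]]'

```text
time: 13.9
ee_pos: [0.644, -0.1482, 0.109]
tool_rot: [-0.0, 0.707, 0.708, -0.0]
contact_force: [-0.7, -0.1, -1.6]
grip_width: 0.246
grasp_force: 20.0
```

```bash
python3 chk.py .645 -.148 .060 .051
```

```text
13.9 [ 0.644  -0.1482  0.109 ] 0.246 20.0 [-0.7 -0.1 -1.6]
top few
   above rim n 2291 min z [0.501 0.509 0.511]
side 254 lsq [ 0.6411 -0.1492] 0.0465 mec 0.6408 -0.1500 r 0.0530 z 0.0598
   above rim n 5211 min z [0.12  0.121 0.122]
wrist 1439 lsq [ 0.646 -0.145] 0.0472 mec 0.6469 -0.1213 r 0.0459 z 0.0601
   above rim n 101490 min z [0.123 0.123 0.123]
```

>>> jog_arm --plan '[[[1,0,25,0,0,0,0],[1,0,42,0,0,0,0],[1,0,53,0,0,0,0],[1,0,59,0,0,0,0],[1,0,62,0,0,0,0],[1,0,62,0,0,0,0],[1,0,63,0,0,0,0]]]'

```text
time: 14.92
ee_pos: [0.6448, -0.1474, 0.0476]
tool_rot: [0.0, 0.707, 0.707, 0.0]
contact_force: [-4.3, 1.4, 10.8]
grip_width: 0.245
grasp_force: 20.0
```

>>> jog_arm --plan '[[[0,0,0,0,0,0,0.5],[0,0,0,0,0,0,0.5],[0,0,0,0,0,0,0.55],[0,0,0,0,0,0,0.55],[0,0,-40,0,0,0,0.55],[0,0,-90,0,0,0,0.55],[0,0,-130,0,0,0,0.55],[0,0,-130,0,0,0,0.55]]]'

```text
time: 15.92
ee_pos: [0.646, -0.1481, 0.1801]
tool_rot: [0.002, 0.707, 0.707, 0.002]
contact_force: [0.1, 0.4, -0.8]
grip_width: 0.55
grasp_force: 0.0
```

```bash
python3 lid.py .645 -.147 .060 .051 wrist,side; python3 lid.py .469 -.004 .012 .047 wrist,side
```

```text
15.925 [ 0.646  -0.1481  0.1801] 0.55
wrist cap 9305 c 0.6454 -0.1463 r 0.0510 z 0.0700 z97 0.0714 tilt deg [-0. -0.]
wrist knob 620 c 0.6457 -0.1462 r 0.0112 z 0.1038 z97 0.1051 tilt deg [ -0.4 -11.3]
side cap 640 c 0.6417 -0.1482 r 0.0533 z 0.0706 z97 0.0747 tilt deg [0.2 0.5]
side knob 57 c 0.6421 -0.1472 r 0.0135 z 0.1018 z97 0.1078 tilt deg [13.1 10.2]
16.025 [ 0.6444 -0.1472  0.1763] 0.548
wrist cap 5714 c 0.4711 -0.0030 r 0.0475 z 0.0220 z97 0.0238 tilt deg [-0.3  0.6]
wrist knob 807 c 0.4709 -0.0033 r 0.0117 z 0.0555 z97 0.0573 tilt deg [-17.3   8.4]
side cap 476 c 0.4681 -0.0058 r 0.0500 z 0.0225 z97 0.0274 tilt deg [-0.  -0.6]
side knob 51 c 0.4663 -0.0052 r 0.0132 z 0.0549 z97 0.0610 tilt deg [ 0.4 14.1]
```

Walnut is seated flat, cap top at 0.070. Next is the willow lid.

>>> jog_arm --plan '[[[38,-46,0,0,0,0,0.55],[76,-92,0,0,0,0,0.55],[114,-138,0,0,0,0,0.55],[137,-168,20,0,0,0,0.55],[143,-175,60,0,0,0,0.55],[143,-175,95,0,0,0,0.55],[143,-175,95,0,0,0,0.55],[143,-175,95,0,0,0,0.55]]]'

```text
time: 17.12
ee_pos: [0.4697, -0.0047, 0.0824]
tool_rot: [0.0, 0.707, 0.707, 0.0]
contact_force: [0.9, -0.6, -0.5]
grip_width: 0.552
grasp_force: 0.0
```

```bash
python3 lid.py .47 -.004 .012 .047 wrist; python3 lid.py .659 -.009 .059 .047 wrist
```

```text
17.125 [ 0.4697 -0.0047  0.0824] 0.552
wrist cap 10467 c 0.4708 -0.0032 r 0.0470 z 0.0220 z97 0.0233 tilt deg [ 0.  -0.1]
wrist knob 932 c 0.4707 -0.0029 r 0.0111 z 0.0557 z97 0.0571 tilt deg [  0.1 -13.2]
17.175 [ 0.4701 -0.0046  0.0827] 0.553
wrist cap 2638 c 0.6525 -0.0068 r 0.0477 z 0.0681 z97 0.0696 tilt deg [ 1.6 -1. ]
wrist knob few 0
```

>>> jog_arm --plan '[[[1,0,40,0,0,0,0.55],[1,0,65,0,0,0,0.55],[1,0,79,0,0,0,0.55],[1,0,83,0,0,0,0.55],[1,0,83,0,0,0,0.55]]]'

```text
time: 17.85
ee_pos: [0.4698, -0.0034, -0.0008]
tool_rot: [0.0, 0.707, 0.707, 0.0]
contact_force: [-0.4, 0.4, 0.3]
grip_width: 0.549
grasp_force: 0.0
```

>>> jog_arm --plan '[[[0,0,0,0,0,0,0],[0,0,0,0,0,0,0],[0,0,0,0,0,0,0],[0,0,0,0,0,0,0],[0,0,0,0,0,0,0],[0,0,0,0,0,0,0]]]' --newtons 20

```text
time: 18.6
ee_pos: [0.4694, -0.0033, -0.0013]
tool_rot: [0.0, 0.707, 0.707, 0.0]
contact_force: [-0.9, 0.2, 4.8]
grip_width: 0.247
grasp_force: 20.0
```

>>> jog_arm --plan '[[[0,0,-50,0,0,0,0],[0,0,-105,0,0,0,0],[-1,35,-120,0,0,0,0],[-2,85,-120,0,0,0,0],[-4,140,-120,0,0,0,0],[-5,175,-120,0,0,0,0],[-6,190,-120,0,0,0,0],[-6,190,-120,0,0,0,0]]]'

```text
time: 19.6
ee_pos: [0.6594, -0.0097, 0.1175]
tool_rot: [-0.0, 0.707, 0.707, -0.001]
contact_force: [-0.3, -0.1, -0.8]
grip_width: 0.242
grasp_force: 20.0
```

```bash
python3 chk.py .659 -.009 .068 .047
```

```text
19.6 [ 0.6594 -0.0097  0.1175] 0.242 20.0 [-0.3 -0.1 -0.8]
top few
   above rim n 2443 min z [0.137 0.137 0.137]
side 240 lsq [ 0.6548 -0.0115] 0.0423 mec 0.6547 -0.0116 r 0.0503 z 0.0675
   above rim n 4260 min z [0.13  0.132 0.132]
wrist 1459 lsq [ 0.6605 -0.0052] 0.0417 mec 0.6615 0.0141 r 0.0421 z 0.0681
   above rim n 96510 min z [0.132 0.132 0.132]
```

>>> jog_arm --plan '[[[1,0,25,0,0,0,0],[1,0,42,0,0,0,0],[1,0,53,0,0,0,0],[1,0,59,0,0,0,0],[1,0,62,0,0,0,0],[1,0,63,0,0,0,0],[1,0,63,0,0,0,0]]]'

```text
time: 20.62
ee_pos: [0.6595, -0.0083, 0.0559]
tool_rot: [0.0, 0.707, 0.707, 0.0]
contact_force: [-0.4, -0.8, -0.7]
grip_width: 0.247
grasp_force: 20.0
```

>>> jog_arm --plan '[[[0,0,0,0,0,0,0.5],[0,0,0,0,0,0,0.5],[0,0,0,0,0,0,0.55],[0,0,0,0,0,0,0.55],[0,0,-40,0,0,0,0.55],[0,0,-90,0,0,0,0.55],[0,0,-125,0,0,0,0.55],[0,0,-125,0,0,0,0.55]]]'

```text
time: 21.62
ee_pos: [0.6608, -0.0086, 0.1837]
tool_rot: [0.002, 0.707, 0.707, 0.002]
contact_force: [-0.8, 0.4, 0.2]
grip_width: 0.548
grasp_force: 0.0
```

```bash
python3 lid.py .659 -.009 .068 .047 wrist,side; python3 lid.py .633 .144 .012 .043 wrist,side
```

```text
21.625 [ 0.6608 -0.0086  0.1837] 0.548
wrist cap 7980 c 0.6601 -0.0081 r 0.0469 z 0.0780 z97 0.0794 tilt deg [ 0. -0.]
wrist knob 643 c 0.6600 -0.0082 r 0.0111 z 0.1117 z97 0.1132 tilt deg [ -0.1 -11.5]
side cap 448 c 0.6571 -0.0091 r 0.0501 z 0.0785 z97 0.0830 tilt deg [0.4 0.7]
side knob 46 c 0.6562 -0.0080 r 0.0132 z 0.1105 z97 0.1160 tilt deg [10.4 22.5]
21.725 [ 0.6591 -0.0082  0.1802] 0.549
wrist cap 4196 c 0.6355 0.1458 r 0.0430 z 0.0220 z97 0.0237 tilt deg [0.  0.7]
wrist knob 381 c 0.6361 0.1442 r 0.0107 z 0.0555 z97 0.0572 tilt deg [-6.2 28.9]
side cap 302 c 0.6327 0.1445 r 0.0457 z 0.0223 z97 0.0277 tilt deg [0.1 0.5]
side knob 44 c 0.6318 0.1429 r 0.0129 z 0.0542 z97 0.0609 tilt deg [ 6.1 15.5]
```

Willow is seated flat, cap top at 0.078. Last is the cherry lid.

>>> jog_arm --plan '[[[50,-8,0,0,0,0,0.55],[100,-16,0,0,0,0,0.55],[140,-22,0,0,0,0,0.55],[153,-24,20,0,0,0,0.55],[153,-24,65,0,0,0,0.55],[153,-24,97,0,0,0,0.55],[153,-24,97,0,0,0,0.55],[153,-24,97,0,0,0,0.55]]]'

```text
time: 22.82
ee_pos: [0.6356, 0.1439, 0.0843]
tool_rot: [0.0, 0.707, 0.707, 0.0]
contact_force: [0.5, 0.1, 0.8]
grip_width: 0.547
grasp_force: 0.0
```

```bash
python3 lid.py .634 .145 .012 .043 wrist
```

```text
22.825 [0.6356 0.1439 0.0843] 0.547
wrist cap 8720 c 0.6357 0.1466 r 0.0430 z 0.0220 z97 0.0234 tilt deg [-0.  -0.1]
wrist knob 917 c 0.6357 0.1468 r 0.0110 z 0.0557 z97 0.0570 tilt deg [ -0.6 -13. ]
```

>>> jog_arm --plan '[[[1,0,40,0,0,0,0.55],[1,0,65,0,0,0,0.55],[1,0,80,0,0,0,0.55],[1,0,84,0,0,0,0.55],[1,0,84,0,0,0,0.55]]]'

```text
time: 23.5
ee_pos: [0.6358, 0.1458, 0.0005]
tool_rot: [0.0, 0.707, 0.707, 0.001]
contact_force: [0.5, -0.5, 0.4]
grip_width: 0.548
grasp_force: 0.0
```

>>> jog_arm --plan '[[[0,0,0,0,0,0,0],[0,0,0,0,0,0,0],[0,0,0,0,0,0,0],[0,0,0,0,0,0,0],[0,0,0,0,0,0,0],[0,0,0,0,0,0,0]]]' --newtons 20

```text
time: 24.25
ee_pos: [0.6352, 0.1458, -0.0003]
tool_rot: [-0.0, 0.707, 0.707, 0.0]
contact_force: [-0.7, 0.7, 3.3]
grip_width: 0.247
grasp_force: 20.0
```

>>> jog_arm --plan '[[[0,0,-50,0,0,0,0],[0,0,-105,0,0,0,0],[0,0,-150,0,0,0,0],[-35,-22,-160,0,0,0,0],[-80,-51,-160,0,0,0,0],[-130,-82,-160,0,0,0,0],[-180,-114,-160,0,0,0,0],[-230,-146,-160,0,0,0,0]]]'

```text
time: 25.25
ee_pos: [0.4881, -0.086, 0.1593]
tool_rot: [-0.0, 0.707, 0.707, 0.0]
contact_force: [-0.1, -1.7, 0.9]
grip_width: 0.246
grasp_force: 20.0
```

>>> jog_arm --plan '[[[-50,-32,0,0,0,0,0],[-100,-63,0,0,0,0,0],[-150,-95,0,0,0,0,0],[-185,-118,0,0,0,0,0],[-205,-130,0,0,0,0,0],[-213,-135,0,0,0,0,0],[-213,-135,0,0,0,0,0],[-213,-135,0,0,0,0,0]]]'

```text
time: 26.25
ee_pos: [0.3552, -0.2965, 0.1594]
tool_rot: [-0.0, 0.706, 0.708, -0.0]
contact_force: [0.8, 0.3, -1.0]
grip_width: 0.247
grasp_force: 20.0
```

```bash
python3 chk.py .354 -.297 .076 .043
```

```text
26.25 [ 0.3552 -0.2965  0.1594] 0.247 20.0 [ 0.8  0.3 -1. ]
top 170 lsq [ 0.3541 -0.296 ] 0.0385 mec 0.3541 -0.2956 r 0.0430 z 0.0773
   above rim n 4970 min z [0.174 0.175 0.176]
side 371 lsq [ 0.3506 -0.2985] 0.0385 mec 0.3508 -0.2964 r 0.0461 z 0.0757
   above rim n 6719 min z [0.171 0.172 0.173]
wrist 1398 lsq [ 0.3543 -0.2923] 0.0367 mec 0.3537 -0.2795 r 0.0411 z 0.0762
   above rim n 90190 min z [0.173 0.173 0.173]
```

>>> jog_arm --plan '[[[0,0,45,0,0,0,0],[0,0,68,0,0,0,0],[0,0,82,0,0,0,0],[0,0,90,0,0,0,0],[0,0,94,0,0,0,0],[0,0,96,0,0,0,0],[0,0,96,0,0,0,0]]]'

```text
time: 27.28
ee_pos: [0.3548, -0.2976, 0.0638]
tool_rot: [0.0, 0.707, 0.707, 0.0]
contact_force: [0.3, -0.3, -0.4]
grip_width: 0.246
grasp_force: 20.0
```

>>> jog_arm --plan '[[[0,0,0,0,0,0,0.5],[0,0,0,0,0,0,0.5],[0,0,0,0,0,0,0.55],[0,0,0,0,0,0,0.55],[0,0,-40,0,0,0,0.55],[0,0,-90,0,0,0,0.55],[0,0,-140,0,0,0,0.55],[0,0,-140,0,0,0,0.55]]]'

```text
time: 28.28
ee_pos: [0.3568, -0.2983, 0.2071]
tool_rot: [0.003, 0.707, 0.708, 0.003]
contact_force: [0.3, 0.3, -0.8]
grip_width: 0.55
grasp_force: 0.0
```

```bash
python3 lid.py .354 -.297 .076 .043 wrist,side; python3 lid.py .503 -.415 .084 .039 side; python3 lid.py .645 -.147 .06 .051 top,side;python3 lid.py .659 -.009 .068 .047 top,side; cp /tmp/side.npz /tmp/top.npz /tmp/ 2>/dev/null; python3 m.py | grep -E "tree|tea|^P"; python3 -c "
from h import *; cv2.imwrite('pics/end.png',load('side')['color'])"
```

```text
28.275 [ 0.3568 -0.2983  0.2071] 0.55
wrist cap 6007 c 0.3555 -0.2967 r 0.0429 z 0.0860 z97 0.0875 tilt deg [ 0. -0.]
wrist knob 579 c 0.3554 -0.2966 r 0.0110 z 0.1198 z97 0.1211 tilt deg [ -0.5 -11.7]
side cap 669 c 0.3527 -0.2975 r 0.0445 z 0.0862 z97 0.0910 tilt deg [ 0.3 -0.2]
side knob 76 c 0.3521 -0.2987 r 0.0126 z 0.1193 z97 0.1234 tilt deg [ 8. 14.]
28.375 [ 0.3547 -0.2975  0.2035] 0.551
side cap 573 c 0.4993 -0.4155 r 0.0404 z 0.0946 z97 0.0993 tilt deg [0.1 1. ]
side knob 84 c 0.5002 -0.4158 r 0.0126 z 0.1272 z97 0.1313 tilt deg [18.8 13.7]
28.425 [ 0.3541 -0.2974  0.2028] 0.547
top cap 804 c 0.6446 -0.1485 r 0.0514 z 0.0712 z97 0.0751 tilt deg [-0.1  0.2]
top knob 48 c 0.6437 -0.1481 r 0.0110 z 0.1051 z97 0.1096 tilt deg [19.7 -3.1]
side cap 639 c 0.6446 -0.1492 r 0.0550 z 0.0705 z97 0.0751 tilt deg [0.4 0.5]
side knob 60 c 0.6406 -0.1477 r 0.0127 z 0.1022 z97 0.1073 tilt deg [22.5 11.2]
28.525 [ 0.3537 -0.2974  0.2024] 0.551
top cap 681 c 0.6598 -0.0104 r 0.0472 z 0.0791 z97 0.0834 tilt deg [-0.1  0. ]
top knob 48 c 0.6589 -0.0097 r 0.0111 z 0.1124 z97 0.1167 tilt deg [16
[... 229 characters left out ...]
odule>
    top=np.percentile(w[:,2],97); q=w[w[:,2]>top-(.012 if k[0]!='L' else .02)]
    return _quantile_unchecked(
        a, q, axis, out, overwrite_input, method, keepdims, weights)
    return _ureduce(a,
                    func=_quantile_ureduce_func,
    ...<5 lines>...
                    overwrite_input=overwrite_input,
                    method=method)
    r = func(a, **kwargs)
    result = _quantile(arr,
                       quantiles=q,
    ...<2 lines>...
                       out=out,
                       weights=wgt)
    slices_having_nans = np.isnan(arr[-1, ...])
                                  ~~~^^^^^^^^^
IndexError: index -1 is out of bounds for axis 0 with size 0
```

View pics/end.png

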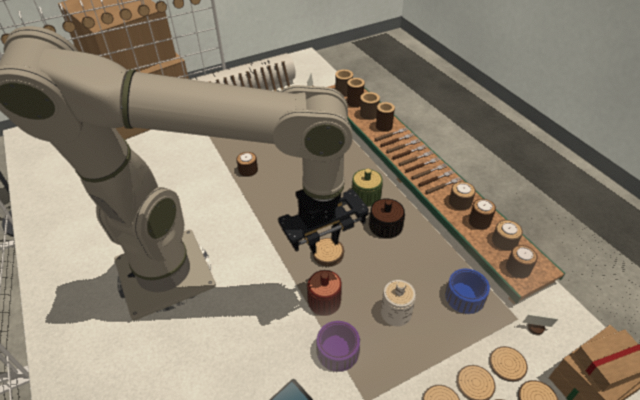

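The end view shows all four lids seated on their own pots: cherry (324,290), birch (399,300), walnut (387,217) and willow (367,185). The caps read flat at rim height plus 9 mm, and the pots and tea light (246,163) haven't moved. The arm hides the tree, but it never went near it. Handing in.

```bash
python3 -c "
from plant import env
print(env.close_job())"
```

```text
the job is handed in; nothing more can be done
None
```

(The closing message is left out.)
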